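# Jack up the test kiln and hold it for levelling

## Task

The small test kiln needs levelling tiles under its two feet on the side with the jacking tab, and I need both hands for that, so lift that side for me. Stand the lever jack on the table with its saddle under the middle of the tab's ring while its handle is still up, then push the handle fully down to its stop so that the jack alone carries that side and both feet are well clear of the table, and finish while still holding the handle down: do not let go. Do not shove, grab or tip the kiln itself, and leave the things round about where they are.

Things in the scene. Friction and masses are not known exactly. Their poses are not given: they have to be found in the camera images.
- kiln: Small test kiln, loose, 5 to 7.5 kg: eight-sided metal jacket 220 mm across flats, pale lid (top 264 mm up), on a square dark steel stand 220 x 220 mm with four round rubber feet. Origin: on the table under its middle; z up. Control box with knob on its -x side, jacking tab on its -y side. Stands by its weight alone.
- lift_point (a point): Middle of the flat underside of the jacking tab, 62 mm up, 148 mm from the kiln's middle along kiln -y; kiln's axes. The tab is a dark plate 74 mm wide, 77 mm out from the stand, top 68 mm up with a raised triangle. A ring of rod (55 mm inside) hangs below it to 57 mm up: the saddle goes inside the ring. Open below from the outer side. Lifting takes 19 to 32 N.
- foot_front (a point): Middle of the underside of the kiln foot at (-95, -95) mm in the kiln's axes, a rubber disc of 30 mm diameter: one of the two feet to be raised. At height 0 at the start.
- foot_rear (a point): The same for the foot at (+95, -95) mm in the kiln's axes: the other foot to be raised. They rise about 14 to 16 mm when the jack's handle is fully down, and the tab draws back about 5 mm towards the kiln as it rises.
- jack: Lever jack of dark steel, loose, 0.86 kg: base plate 200 (x) x 70 (y) x 8 mm; two upright cheek plates at its middle, 44 mm long (x), 30 mm over their outer faces (y), 84 mm high: grip it there, squeezing along y. A lever swings between them: saddle towards jack +x, handle rising towards -x. Origin: underside of the base, under the pivot; z up. The base reaches 20 mm past the saddle.
- jack_pivot (a point): Middle of the lever's pivot pin between the cheek plates, 62 mm above the jack's underside; same axes as the jack. A firm grip is 0 to 8 mm above this height. The lever beside the cheeks stays below 90 mm within 60 mm of the pivot.
- saddle (a point): Top of the saddle, a domed steel button 26 mm across at the end of the lever's short arm. Handle up: 44 mm above the jack's underside, 80 mm from the pivot along jack +x, so it passes under the ring if the jack is lifted at most 8 mm. It meets the tab's plate after about 0.22 rad of handle travel and would end about 81 mm up.
- handle_pad (a point): Middle of the top of the handle's pad, a rubber-faced plate 62 x 46 mm at the end of the long arm, to be pushed down from above. Handle up: 128 mm above the jack's underside, 168 mm from the pivot along jack -x; at the stop 47 mm above, 179 mm from the pivot. It swings at radius 180 mm about the pivot; its face tilts at most 0.28 rad.
- jack_lever (a joint): Angle of the jack's lever, rad: 0 = handle up and saddle down, where a spring keeps it; 0.46 = handle down at its stop, saddle up. Pushing the pad down takes 2 to 4 N against the spring, 12 to 19 N with the kiln's weight. There is no catch: if let go, the handle flies up and the kiln comes down.
- tile_a: Bystander: flat grey-white test tile, 66 x 36 x 7 mm, lying in front of the kiln.
- tile_b: Bystander: flat pale green test tile, 66 x 36 x 7 mm, lying in front of the kiln.
- jar: Bystander: underglaze jar with dark cap, 48 mm diameter, 68 mm high.
- cup: Bystander: pale grey pinched cup, 62 mm diameter, 60 mm high.
- bisque: Bystander: pinkish fired cup, 72 mm diameter, 80 mm high.
- tape: Bystander: roll of tape lying flat, 104 mm diameter, 25 mm high.
- kidney: Bystander: flat rubber kidney, 46 x 88 x 6 mm.

How it is judged:
By the outcome, as a careful person would: the job done as asked, in the order asked, and still so for the second after the job is handed in, while the arm keeps its last pose, push and grip.
It also fails if it takes over 51 s, if anything falls off the work surface, if the arm or the gripper's body presses on something with over 40 N, if the wrist force passes 120 N, or if a joint passes its speed limit or range.

## Robot

A 6-joint arm with a two-finger parallel gripper is mounted at the origin on the work surface; the furniture and walls round the work are solid. World frame = base frame: x ahead of the robot, y to its left, z up, the work surface at z = 0. Lengths are in m, angles in rad, forces in N, time in s.
With the tool pointing down it reaches from about 0.35 to 0.775 m from the base axis. Payload 7.3 kg.
Tool frame: the origin (TCP) lies between the finger pads; the fingertips stand 8 mm ahead of it and the grasp point (between the pads) lies 11 mm behind it (robot.nose_length is the distance from the TCP to the fingertips, in m); z points along the fingers, y is the line along which they close (so a half turn about z gives the same grasp; the last joint's range is limited). The gripper opens to 92 mm and grips with 3 to 60 N. Pads are 19 mm wide; open, the fingers measure 130 mm over their backs; the gripper's body (75 mm by 190 mm) begins 47 mm behind the grasp point.
Start: joints at [-1.394, 0.342, 1.524, -0, 1.275, -0.146], TCP at [0.167, -0.498, 0.235] pointing down, gripper open.
Joint ranges: [-2.53, 2.53], [-0.77, 2.02], [0.04, 2.7], [-1, 4.14], [0.28, 2.66], [-3.11, 3.11]. Speed limits (rad/s): [2.57, 2.57, 3.14, 3.14, 3.14, 3.14].

## Interface

Orientations are given as [roll, pitch, yaw] about the fixed x, y, z axes, in that order (R = Rz(yaw) Ry(pitch) Rx(roll)).
In Python, from cell import robot gives the robot as it stands. The module is installed in compiled form; this text tells all that it offers.
- The arm moves only by the shell command python3 -m jog 'ROWS' [FORCE]. ROWS is JSON, a list that holds one entry, the list of rows, each a list of 5 numbers: the gripper's target within -1 to 1 (fully open at 1, half-way at 0, shut at -1), then the shift along the tool's x, y, z in m, then the turn about the tool's z in rad. A call has 1 to 5 rows; each row is the pose to reach, as a shift and turn from the pose commanded when the call began, along the tool's axes at that moment; what a row does not reach only later rows make up. A row lasts 1/12 s, in which the tool goes at most 41.7 mm and 7.16 degrees, less where a joint would pass 70% of its speed; a pose out of reach is approached as far as the arm can. A call with a gripper value outside its range is refused whole. The fingers move at their own pace and stop on an object; FORCE is the grip in N (left out, the last holds). Time passes only in rows, so rows that repeat a pose let the fingers close. It gives the time, the measured TCP pose, the force, the opening and the grip force at its end, in the units of the state.
- robot.observe(): the state, without advancing time (a new reading comes with each control period).
- robot.read_camera(name): name is "scene" or "top"; returns the picture (400x640x3 uint8, red, green, blue); there is no depth.
- robot.camera_model(name): a dict with "camera_matrix" (3x3 intrinsics, pixels), "dist_coeffs" ([k1, k2, p1, p2, k3] as OpenCV has them; the pictures are not rectified), "position" and "attitude" of the camera in the world. Camera axes: x right, y down, z forward; pixel columns grow to the right and rows downward; lengths in m; the calibration is good to about 2 mm. A picture is of the moment at which its call begins. camera_model takes no time and is no camera call.
- robot.hand_in(): hands the job in; it is judged then, once.
The state is a dict: "time": time; "qpos": joint angles; "qvel": joint speeds; "joint_efforts": joint torques, N m; "tool_pos": TCP position; "tool_rot": TCP orientation; "contact_force": force on the tool from outside, world axes, zero at the start; "torque": the same for the moment, N m; "opening": finger opening in m; "grip_force": force on a finger pad.
Only numpy, scipy, OpenCV 4.12 (cv2) and the standard library are available. Lean on these libraries where they do the work, as an engineer would, in place of code of your own. Each camera call takes 0.05 s, during which the arm holds its last target. There are 200 camera calls.

## Working session

There is one attempt and no reset: what is moved stays moved. The work goes in short steps, Python scripts to look and compute and a shell command to move; the robot and the scene stay as the last step left them, time stands still between calls to the robot, and variables do not carry over. Pictures are saved under pics/ and viewed, at most 11 in all, crops included, and the job is handed in when it is done.

```bash
mkdir -p pics; python3 - <<'E'
from cell import robot
import cv2
for n in("scene","top"):
    cv2.imwrite(f"pics/{n}0.png",robot.read_camera(n)[:,:,::-1]); m=robot.camera_model(n); print(n,m)
s=robot.observe();print(s)
E
```

```text
scene {'camera_matrix': array([[414.06000956,   0.        , 320.26176292],
       [  0.        , 414.06000956, 197.91639022],
       [  0.        ,   0.        ,   1.        ]]), 'dist_coeffs': array([0.03199741, 0.        , 0.        , 0.        , 0.        ]), 'position': array([ 1.0365312 , -1.20617895,  0.70549876]), 'attitude': array([-2.04056341,  0.01548178,  0.45388527])}
top {'camera_matrix': array([[405.80080143,   0.        , 320.05005552],
       [  0.        , 405.80080143, 201.13254294],
       [  0.        ,   0.        ,   1.        ]]), 'dist_coeffs': array([-0.00356333,  0.        ,  0.        ,  0.        ,  0.        ]), 'position': array([ 0.28407515, -0.15508149,  1.18822238]), 'attitude': array([-2.9104653 ,  0.00368503, -1.5038298 ])}
{'time': 0.1, 'qpos': array([-1.39396938e+00,  3.42664554e-01,  1.52488796e+00,  1.45269615e-05,
        1.27542273e+00, -1.46014433e-01]), 'qvel': array([-1.88909434e-04, -1.25682902e-03, -3.30141361e-03,  5.97966945e-04,
       -6.54263537e-05,  7.13354783e-04]), 'joint_efforts': array([ 1.73006312e-03, -4.32003951e+01, -2.44695979e+01,  7.19945692e-02,
        5.25556575e-02, -4.63798779e-05]), 'tool_pos': array([ 0.16651979, -0.49752973,  0.23412019]), 'tool_rot': array([-3.14022680e+00, -2.14905681e-04,  3.22836992e-01]), 'contact_force': array([0.12666525, 0.41739083, 0.85837577]), 'torque': array([-0.07604884,  0.01698432,  0.00287787]), 'grip_force': 0.0, 'opening': 0.09189600141429433}
```

View pics/scene0.png

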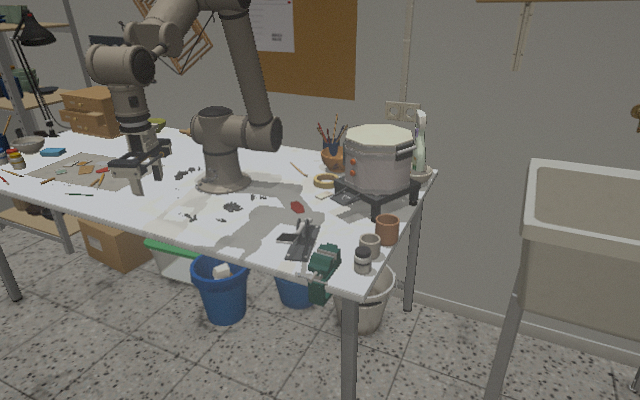

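View pics/top0.png

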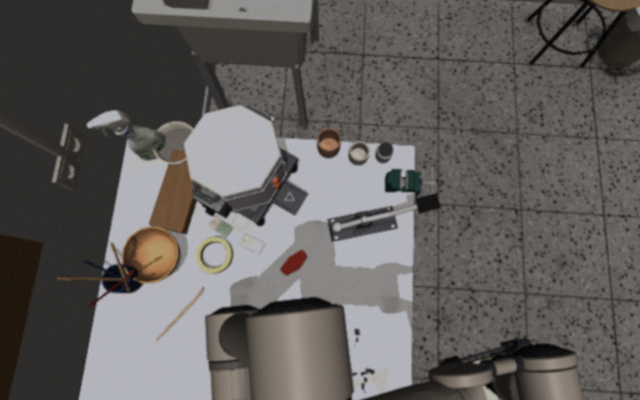

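The overview shows the kiln with its tab near top px (290,197), and the jack with its saddle at (337,227) and pad at (428,203). I'll enlarge both views.

```bash
cat > h.py <<'E'
import numpy as np, cv2
from scipy.spatial.transform import Rotation as Ro
from cell import robot
def cam(n):
    m=robot.camera_model(n); return m, Ro.from_euler('xyz',m['attitude']).as_matrix()
def w(n,px,z):
    m,R=cam(n); u=cv2.undistortPoints(np.array(px,float).reshape(-1,1,2),m['camera_matrix'],m['dist_coeffs'])[:,0]
    d=np.c_[u,np.ones(len(u))]@R.T; p=m['position']; z=np.broadcast_to(z,len(u))
    return p+d*((z-p[2])/d[:,2])[:,None]
def proj(n,P):
    m,R=cam(n); r=cv2.Rodrigues(R.T)[0]
    return cv2.projectPoints(np.array(P,float).reshape(-1,1,3),r,-R.T@m['position'],m['camera_matrix'],m['dist_coeffs'])[0][:,0]
E
python3 - <<'E'
import cv2
a=cv2.imread('pics/top0.png')[100:280,180:450]; a=cv2.resize(a,None,fx=2.96,fy=2.96,interpolation=cv2.INTER_CUBIC);cv2.imwrite('pics/top0c.png',a)
a=cv2.imread('pics/scene0.png')[120:280,260:440]; a=cv2.resize(a,None,fx=3.7,fy=3.7,interpolation=cv2.INTER_CUBIC);cv2.imwrite('pics/scene0c.png',a)
E
```

```text
(no output)
```

View pics/top0c.png

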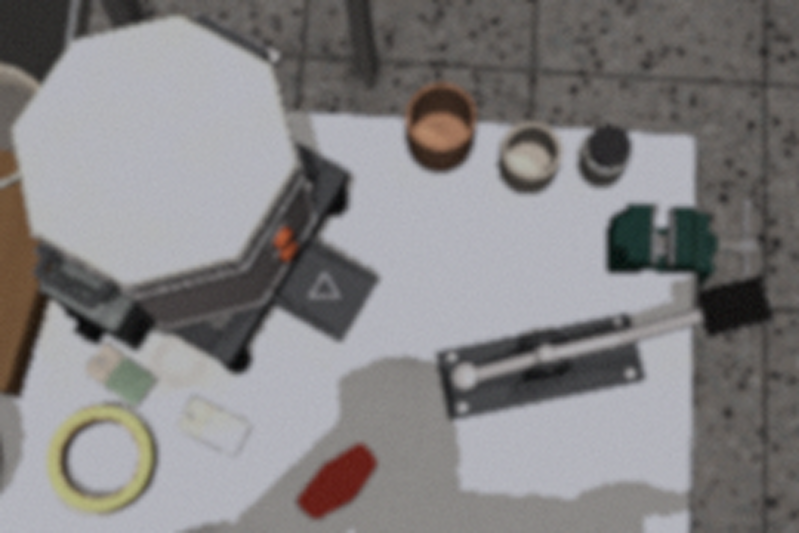

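View pics/scene0c.png

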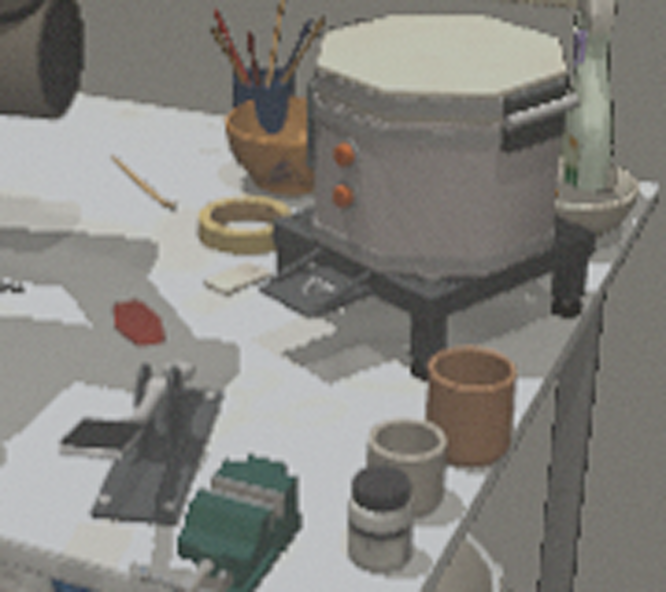

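```bash
python3 - <<'E'
from h import *
np.set_printoptions(precision=4,suppress=True)
c=lambda l:np.array(l,float)/2.96+[180,100]-0.33
T=lambda l,z:w('top',c(l),z)[:,:2]
o=T([(378,277),(345,340),(324,287)],.068);print('tab',o,np.linalg.norm(o[0]-o[1]))
e=o[0]-o[1];print('kiln yaw from outer edge',np.degrees(np.arctan2(e[1],e[0])))
lid=T([(180,16),(272,62),(298,165),(238,263),(133,286),(33,236),(13,130),(80,38)],.264);print('lid c',lid.mean(0)); d=o[2]-lid.mean(0);print('dir,len',np.degrees(np.arctan2(d[1],d[0])),np.linalg.norm(d))
print('feet',T([(350,190),(240,362)],.0))
b=T([(437,352),(627,315),(643,378),(452,418)],.008);print('base',b,b.mean(0));print([np.linalg.norm(b[i]-b[i-1]) for i in range(4)])
x=(b[0]+b[3]-b[1]-b[2]);print('jack yaw',np.degrees(np.arctan2(x[1],x[0])))
print('saddle',T([(465,376)],.044),'pad',T([(735,305)],.128))
j=T([(608,155),(530,155),(440,127)],[.068,.06,.08]);print('jar cup bisque',j)
print('vise',T([(608,205),(712,205),(715,275),(608,272)],.05));print('kidney',T([(376,450),(300,510)],0));print('tiles',T([(215,425),(250,440)],0),'edge',T([(696,135),(690,510)],0))
E
```

```text
tab [[ 0.5675 -0.0957]
 [ 0.5037 -0.069 ]
 [ 0.5542 -0.0447]] 0.06911187071970185
kiln yaw from outer edge -22.760308218457116
lid c [0.6146 0.0827]
dir,len -115.39021738899193 0.14105233020609384
feet [[ 0.6758 -0.0562]
 [ 0.4876  0.0397]]
base [[ 0.5094 -0.1571]
 [ 0.5598 -0.3454]
 [ 0.4967 -0.363 ]
 [ 0.4443 -0.176 ]] [ 0.5026 -0.2604]
[np.float64(0.06780929990279103), np.float64(0.19496041174059564), np.float64(0.06550792113117573), np.float64(0.19418521161543448)]
jack yaw 105.32794716153333
saddle [[ 0.4808 -0.1855]] pad [[ 0.5475 -0.4234]]
jar cup bisque [[ 0.7062 -0.3128]
 [ 0.7041 -0.2367]
 [ 0.7199 -0.1458]]
vise [[ 0.6605 -0.3169]
 [ 0.6673 -0.4197]
 [ 0.5958 -0.4234]
 [ 0.5919 -0.319 ]]
kidney [[ 0.4087 -0.1032]
 [ 0.3454 -0.0335]]
tiles [[0.4228 0.0581]
 [0.4103 0.022 ]] edge [[ 0.7601 -0.4138]
 [ 0.3708 -0.4133]]
```

```bash
cat >> h.py <<'E'
from scipy.optimize import least_squares
def W(p,M):
    M=np.array(M,float); c,s=np.cos(p[2]),np.sin(p[2]); return np.c_[p[0]+c*M[:,0]-s*M[:,1],p[1]+s*M[:,0]+c*M[:,1],M[:,2]]
def fit(x0,obs):
    f=lambda p:np.concatenate([(proj(n,W(p,M))-np.array(px)).ravel() for n,M,px in obs])
    r=least_squares(f,x0,loss='soft_l1',f_scale=1.5); return r.x,f(r.x).reshape(-1,2)
E
python3 - <<'E'
from h import *
np.set_printoptions(precision=3,suppress=True)
c=lambda l:np.array(l,float)/2.96+[180,100]-0.33
d=lambda l:np.array(l,float)/3.7+[260,120]-0.36
lidpx=np.array([(180,16),(272,62),(298,165),(238,263),(133,286),(33,236),(13,130),(80,38)],float)
r=.110/np.cos(np.pi/8)
for k0 in (0,):
    # order lid corners by matching at initial guess
    x0=[.612,.085,np.radians(-25)]
    L=np.array([[r*np.cos(a),r*np.sin(a),.264] for a in np.pi/8+np.arange(8)*np.pi/4])
    q=proj('top',W(x0,L)); lp=c(lidpx); idx=[np.argmin(np.linalg.norm(q-p,axis=1)) for p in lp]; print(idx)
    obs=[('top',L[idx],lp),('top',[(.037,-.187,.068),(-.037,-.187,.068)],c([(378,277),(345,340)])),
     ('scene',[(.037,-.187,.068),(-.037,-.187,.068)],d([(310,315),(258,289)]))]
    p,res=fit(x0,obs);print('kiln',p,np.degrees(p[2]));print(res)
    p2,res=fit(x0,obs[1:]);print('tab only',p2,np.degrees(p2[2]));
    for P in(p,p2):
        l=W(P,[(0,-.148,.062),(-.095,-.095,0),(.095,-.095,0),(0,-.148,.068)]);print(l); 
        print(proj('top',l[3:])*1, 'triangle seen',c([(324,289)]))
J=[(.1,.035,.008),(-.1,.035,.008),(-.1,-.035,.008),(.1,-.035,.008)]
obs=[('top',[J[3],J[2],J[1],J[0]],c([(437,352),(627,315),(643,378),(452,418)][::1])),('top',[(.08,0,.044),(-.168,0,.128)],c([(465,376),(735,305)])),
 ('scene',[(-.168,0,.128)],d([(158,380)])) ][:2]
p,res=fit([.5026,-.2604,np.radians(105.5)],obs);print('jack',p,np.degrees(p[2]));print(res)
E
```

```text
[np.int64(0), np.int64(7), np.int64(6), np.int64(5), np.int64(4), np.int64(3), np.int64(2), np.int64(1)]
kiln [ 0.615  0.084 -0.45 ] -25.75570038812069
[[-0.185 -0.861]
 [ 0.145  0.365]
 [ 0.419 -0.558]
 [ 0.892 -1.85 ]
 [-1.36   0.369]
 [ 0.14  -1.105]
 [-0.422 -0.078]
 [-2.385  0.785]
 [ 1.781  0.087]
 [-0.2    0.98 ]
 [-0.884  0.678]
 [-1.11  -0.118]]
tab only [ 0.611  0.089 -0.411] -23.57270564195238
[[ 0.551 -0.05   0.062]
 [ 0.489  0.039  0.   ]
 [ 0.66  -0.043  0.   ]
 [ 0.551 -0.05   0.068]]
[[290.768 197.758]] triangle seen [[289.129 197.305]]
[[ 0.552 -0.046  0.062]
 [ 0.486  0.04   0.   ]
 [ 0.66  -0.036  0.   ]
 [ 0.552 -0.046  0.068]]
[[289.647 197.518]] triangle seen [[289.129 197.305]]
jack [ 0.503 -0.261  1.842] 105.51699019490044
[[-0.565 -0.102]
 [ 0.935 -1.011]
 [ 1.302  0.444]
 [-0.69   0.685]
 [-0.484 -0.169]
 [-0.124 -0.023]]
```

```bash
cat >> h.py <<'E'
def go(x,y,z,yawdeg):
    s=robot.observe(); R=Ro.from_euler('xyz',s['tool_rot']).as_matrix(); yaw=s['tool_rot'][2]
    d=R.T@(np.array([x,y,z])-s['tool_pos']); t=-(np.radians(yawdeg)-yaw); t=(t+np.pi)%(2*np.pi)-np.pi
    print('t',round(s['time'],2),'pos',s['tool_pos'].round(4),'yaw',np.degrees(yaw).round(2),'F',s['contact_force'].round(1),'open',round(s['opening'],4),'grip',round(s['grip_force'],1),'| need',d.round(4),round(t,4))
E
python3 -m jog '[[[1,0.04,-0.012,0,-0.12],[1,0.08,-0.024,0,-0.24],[1,0.12,-0.036,0,-0.36],[1,0.16,-0.048,0,-0.48],[1,0.2,-0.06,0,-0.6]]]' 40
python3 -c "from h import *;go(.503,-.261,.16,105.5)"
```

```text
time: 0.52
tool_pos: [0.3379, -0.3763, 0.2345]
tool_rot: [-3.141, -0.0, 0.928]
contact_force: [-0.2, -1.0, 0.5]
opening: 0.0918
grip_force: 0.0
t 0.52 pos [ 0.3379 -0.3763  0.2345] yaw 53.18 F [-0.2 -1.   0.5] open 0.0918 grip 0.0 | need [0.1912 0.0631 0.0745] -0.9132
```

```bash

python3 -m jog '[[[1,0.04,0.013,0,-0.12],[1,0.08,0.026,0,-0.24],[1,0.12,0.038,0,-0.36],[1,0.16,0.05,0.02,-0.48],[1,0.191,0.063,0.04,-0.6]]]' 40 >/dev/null
python3 - <<'E'
from h import *
go(.503,-.261,.16,105.5)
E
```

```text
t 0.93 pos [ 0.5024 -0.2632  0.1969] yaw 87.64 F [ 0.6 -0.3  0. ] open 0.0916 grip 0.0 | need [0.0023 0.0005 0.0369] -0.3117
```

```bash

python3 -m jog '[[[1,0.002,0,0.01,-0.11],[1,0.002,0,0.03,-0.22],[1,0.002,0,0.06,-0.312],[1,0.002,0,0.09,-0.312],[1,0.002,0,0.11,-0.312]]]' 40 >/dev/null
python3 -c "
from h import *
go(.503,-.261,.055,105.5)
cv2.imwrite('pics/s1.png',cv2.resize(robot.read_camera('scene')[150:270,230:400,::-1],None,fx=4,fy=4,interpolation=cv2.INTER_CUBIC))"
```

```text
t 1.35 pos [ 0.4992 -0.2618  0.0832] yaw 105.17 F [ 0.   0.9 -0.5] open 0.0916 grip 0.0 | need [-0.0003  0.0039  0.0281] -0.0057
```

View pics/s1.png

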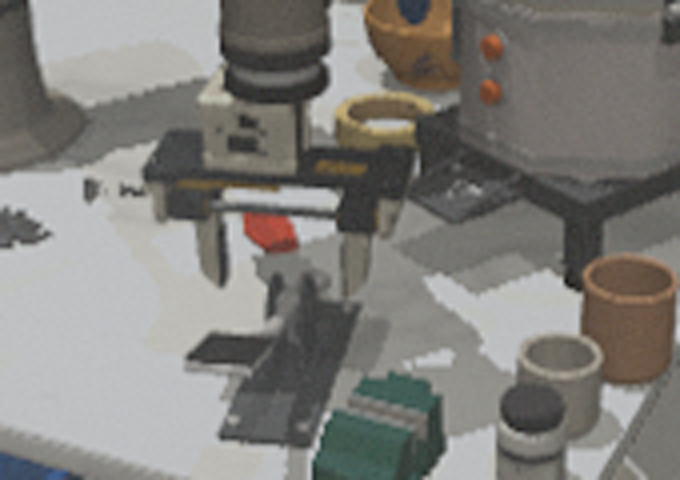

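The open fingers (tips near crop px (215,280) and (350,290)) straddle the jack's cheek plates (about 300,300). I'll lower the arm and grip.

```bash

python3 -m jog '[[[1,0,0.004,0.014,-0.006],[1,0,0.004,0.028,-0.006],[1,0,0.004,0.028,-0.006],[0,0,0.004,0.028,-0.006],[-0.3,0,0.004,0.028,-0.006]]]' 40 >/dev/null
python3 -c "from h import *;go(.503,-.261,.055,105.5)"
python3 -m jog '[[[-0.6,0,0,0,0],[-1,0,0,0,0],[-1,0,0,0,0],[-1,0,0,0,0],[-1,0,0,0,0]]]' 40 >/dev/null
python3 -c "from h import *;go(.503,-.261,.055,105.5)"
```

```text
t 1.82 pos [ 0.5046 -0.2621  0.0592] yaw 105.46 F [ 1.1 -0.1 -0.2] open 0.0826 grip 0.0 | need [ 0.0015 -0.0012  0.0042] -0.0006
t 2.23 pos [ 0.5043 -0.2619  0.0584] yaw 105.47 F [ 0.1 -0.2 -0.6] open 0.0497 grip 0.0 | need [ 0.0012 -0.001   0.0034] -0.0005
```

```bash

python3 -m jog '[[[-1,0,0,0.003,0],[-1,0,0,0.003,0],[-1,0,0,0.003,0],[-1,0,0,0.003,0],[-1,0,0,0.003,0]]]' 40 >/dev/null
python3 -c "from h import *;go(.503,-.261,.055,105.5)"
python3 -m jog '[[[-1,0,0,0,0],[-1,0,0,0,0],[-1,0,0,0,0],[-1,0,0,0,0],[-1,0,0,0,0]]]' 40 >/dev/null
python3 -c "
from h import *
go(.503,-.261,.055,105.5)
c=robot.read_camera('top')[100:280,180:450,::-1]
cv2.imwrite('pics/t2.png',cv2.resize(c,None,fx=2.96,fy=2.96,interpolation=cv2.INTER_CUBIC))"
```

```text
t 2.65 pos [ 0.5038 -0.2617  0.0548] yaw 105.47 F [-1.8 -1.3 -1.7] open 0.0299 grip 40.0 | need [ 0.0009 -0.0006 -0.0002] -0.0004
t 3.07 pos [ 0.5039 -0.2616  0.0548] yaw 105.47 F [-2.7 -0.4 -3.3] open 0.0298 grip 40.0 | need [ 0.0009 -0.0007 -0.0002] -0.0006
```

```bash

python3 -m jog '[[[-1,0,0,-0.003,0],[-1,0,0,-0.006,0],[-1,0,0,-0.006,0],[-1,0,0,-0.006,0]]]' 40 >/dev/null
python3 -c "from h import *;go(.4754,-.211,.060,65)"
```

```text
t 3.45 pos [ 0.5043 -0.2617  0.0612] yaw 105.47 F [-0.7  0.1 -8.9] open 0.0298 grip 40.0 | need [ 0.0566 -0.0144  0.0012] 0.7063
```

```bash

python3 -m jog '[[[-1,0.01,-0.003,0,0.07],[-1,0.02,-0.006,0,0.14],[-1,0.03,-0.009,0,0.21],[-1,0.04,-0.012,0,0.28],[-1,0.05,-0.014,0,0.35]]]' 40 >/dev/null
python3 -c "from h import *;go(.4754,-.211,.060,65)"
```

```text
t 3.87 pos [ 0.4769 -0.2168  0.061 ] yaw 85.21 F [ 0.3  0.3 -8.8] open 0.0293 grip 40.0 | need [ 0.0057 -0.002   0.001 ] 0.3527
```

```bash

python3 -m jog '[[[-1,0.002,-0.001,0,0.09],[-1,0.004,-0.002,0,0.18],[-1,0.006,-0.002,0,0.27],[-1,0.006,-0.002,0,0.353],[-1,0.006,-0.002,0,0.353]]]' 40 >/dev/null
python3 -m jog '[[[-1,0,0,0,0],[-1,0,0,0,0],[-1,0,0,0,0]]]' 40 >/dev/null
python3 -c "
from h import *
go(.4754,-.211,.060,65)
c=robot.read_camera('top');np.save('t3.npy',c)
cv2.imwrite('pics/t3.png',cv2.resize(c[130:270,250:450,::-1],None,fx=4,fy=4,interpolation=cv2.INTER_CUBIC))
c=robot.read_camera('scene')
cv2.imwrite('pics/s3.png',cv2.resize(c[150:270,250:400,::-1],None,fx=5,fy=5,interpolation=cv2.INTER_CUBIC))"
```

```text
t 4.53 pos [ 0.4759 -0.2113  0.0611] yaw 65.28 F [-0.3  0.4 -8.2] open 0.0297 grip 40.0 | need [ 0.     -0.0006  0.0011] 0.0049
```

View pics/t3.png

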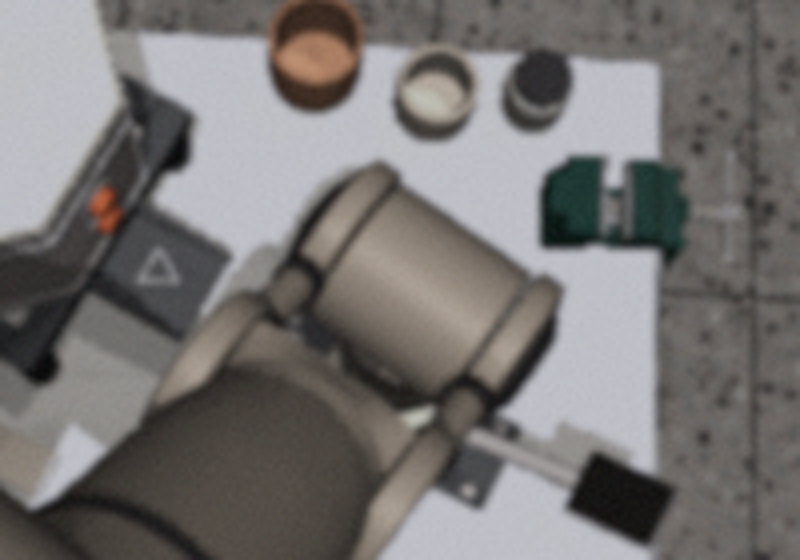

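View pics/s3.png

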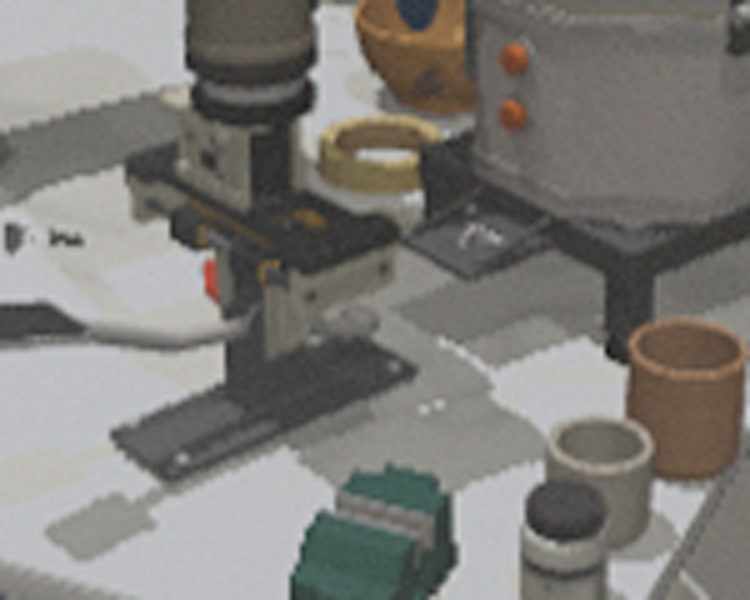

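```bash
python3 - <<'E'
from h import *
np.set_printoptions(precision=4,suppress=True)
c=lambda l:np.array(l,float)/4+[250,130]-0.375
d=lambda l:np.array(l,float)/5+[250,150]-0.4
o=w('top',c([(230,257),(178,337),(157,268)]),.068)[:,:2];print('top tab',o); e=o[0]-o[1];print(np.degrees(np.arctan2(e[1],e[0])),np.linalg.norm(e))
o=w('scene',d([(468,278),(403,238),(485,233)]),.068)[:,:2];print('scene tab R,L,tri',o); e=o[0]-o[1];print(np.degrees(np.arctan2(e[1],e[0])),np.linalg.norm(e))
T=[(.037,-.187,.068),(-.037,-.187,.068)]
p,r=fit([.612,.085,-.43],[('top',T,c([(230,257),(178,337)])),('scene',T,d([(468,278),(403,238)]))]);print('tab fit',p,np.degrees(p[2]),W(p,[(0,-.148,.062)]));print(r)
z=.0065
J=[(-.168,0,.128+z)]
p,r=fit([.4754,-.211,np.radians(65.3)],[('top',J+[(-.137,-.023,.128+z),(-.137,.023,.128+z),(-.199,.023,.128+z),(-.199,-.023,.128+z)],c([(622,497),(597,452),(568,503),(648,543),(676,490)])),
 ('scene',[(.08,0,.044+z),(.1,-.035,.008+z),(-.1,-.035,.008+z),(-.1,.035,.008+z)],d([(360,310),(415,368),(168,478),(112,437)]))]);print('jack',p,np.degrees(p[2]));print(r)
E
```

```text
top tab [[ 0.5656 -0.0952]
 [ 0.5052 -0.0629]
 [ 0.5541 -0.044 ]]
-28.094724081641164 0.06841960213885911
scene tab R,L,tri [[ 0.5688 -0.0983]
 [ 0.5056 -0.063 ]
 [ 0.5535 -0.0331]]
-29.157142422597428 0.07243720788034029
tab fit [ 0.6255  0.085  -0.4988] -28.578636864400877 [[ 0.5547 -0.045   0.062 ]]
[[ 0.6865 -0.9577]
 [-0.5567  0.554 ]
 [ 0.0855 -0.1968]
 [-0.3523 -0.289 ]]
jack [ 0.4763 -0.211   1.142 ] 65.43320979061767
[[ 0.0877 -0.1878]
 [-0.5707 -2.3907]
 [-1.102   0.4491]
 [ 0.6015  1.9715]
 [ 1.2439 -0.5704]
 [ 0.1035  0.0261]
 [ 0.7275 -0.0281]
 [ 0.0834  0.029 ]
 [-1.527  -1.1551]]
```

```bash

python3 -c "from h import *;go(.5186,-.1182,.059,64.5)"
python3 -m jog '[[[-1,0.015,0.001,0.001,0.014],[-1,0.03,0.001,0.002,0.014],[-1,0.045,0.001,0.002,0.014],[-1,0.06,0.001,0.002,0.014],[-1,0.06,0.001,0.002,0.014]]]' 40 >/dev/null
python3 -c "from h import *;go(.5186,-.1182,.059,64.5)"
```

```text
t 4.63 pos [ 0.4759 -0.2112  0.0611] yaw 65.24 F [-0.4 -0.6 -8.7] open 0.0297 grip 40.0 | need [ 1.024e-01 -1.000e-04  2.100e-03] 0.0129
t 5.05 pos [ 0.5027 -0.155   0.0591] yaw 64.51 F [-0.9  0.3 -8.2] open 0.0298 grip 40.0 | need [ 0.04   -0.0015  0.0001] 0.0002
```

```bash

python3 -m jog '[[[-1,0.012,0,0,0],[-1,0.024,-0.001,0,0],[-1,0.034,-0.001,0,0],[-1,0.04,-0.001,0,0],[-1,0.04,-0.001,0,0]]]' 40 >/dev/null
python3 -m jog '[[[-1,0,0,0,0],[-1,0,0,0,0]]]' 40 >/dev/null
python3 -c "
from h import *
go(.5186,-.1182,.0548,64.5)
c=robot.read_camera('scene')
cv2.imwrite('pics/s4.png',cv2.resize(c[150:270,250:400,::-1],None,fx=5,fy=5,interpolation=cv2.INTER_CUBIC))"
```

```text
t 5.63 pos [ 0.5182 -0.1209  0.0591] yaw 64.4 F [ 0.2 -0.5 -8.4] open 0.0299 grip 40.0 | need [ 0.0026 -0.0008  0.0043] -0.0018
```

View pics/s4.png

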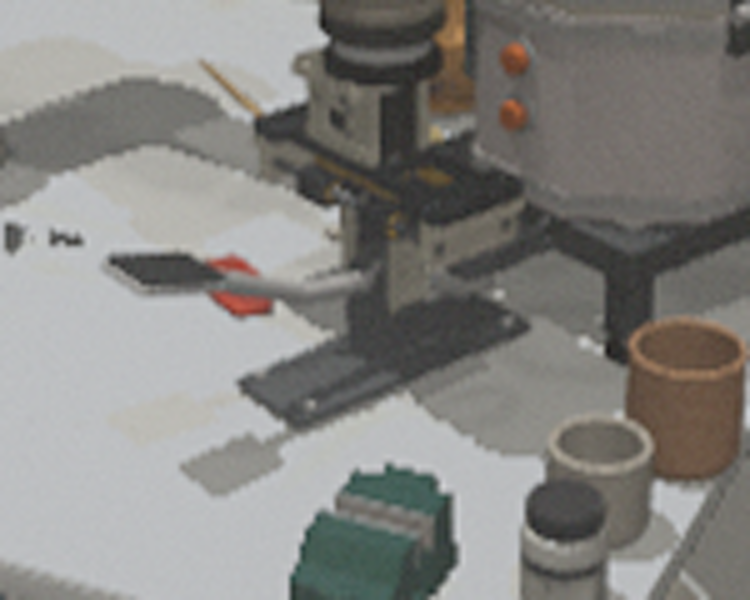

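The kiln hasn't moved (knobs still at (513,58) and (513,115)). The jack's saddle end is under the tab, with the base corner at (525,322). Next: the last 2.6 mm forward, set down and release.

```bash

python3 -m jog '[[[-1,0.002,-0.001,0,0],[-1,0.003,-0.001,0.002,0],[-1,0.003,-0.001,0.004,0],[-1,0.003,-0.001,0.005,0],[-1,0.003,-0.001,0.005,0]]]' 40 >/dev/null
python3 -c "from h import *;go(.5186,-.1182,.0548,64.5)"
```

```text
t 6.1 pos [ 0.5187 -0.1175  0.0548] yaw 64.39 F [-3.   1.8  0.6] open 0.0293 grip 40.0 | need [-0.0007  0.0002 -0.    ] -0.0019
```

```bash

python3 -m jog '[[[0,0,0,0,0],[1,0,0,0,0],[1,0,0,0,0],[1,0,0,0,0],[1,0,0,0,0]]]' 40 >/dev/null
python3 -m jog '[[[1,0,0,0,0],[1,0,0,-0.03,0],[1,0,0,-0.06,0],[1,0,0,-0.1,0],[1,0,0,-0.14,0]]]' 40 
python3 -m jog '[[[1,-0.02,0,0,0],[0,-0.05,0,0,0],[-1,-0.09,0,0,0],[-1,-0.13,0,0,0],[-1,-0.168,0,0,0]]]' 40 >/dev/null
python3 -m jog '[[[-1,0,0,0,0],[-1,0,0,0,0],[-1,0,0,0,0],[-1,0,0,0,0],[-1,0,0,0,0]]]' 40 >/dev/null
python3 -c "
from h import *
go(.4463,-.2698,.146,64.5)
c=robot.read_camera('top')
cv2.imwrite('pics/t5.png',cv2.resize(c[130:270,250:450,::-1],None,fx=4,fy=4,interpolation=cv2.INTER_CUBIC))"
```

```text
time: 6.93
tool_pos: [0.5181, -0.1173, 0.1952]
tool_rot: [-3.14, 0.0, 1.124]
contact_force: [1.3, -0.0, -0.1]
opening: 0.0898
grip_force: 0.0
t 7.77 pos [ 0.4467 -0.2678  0.1941] yaw 64.5 F [ 0.6  0.1 -0.1] open 0.0361 grip 0.0 | need [-0.002   0.0005  0.0481] 0.0
```

View pics/t5.png

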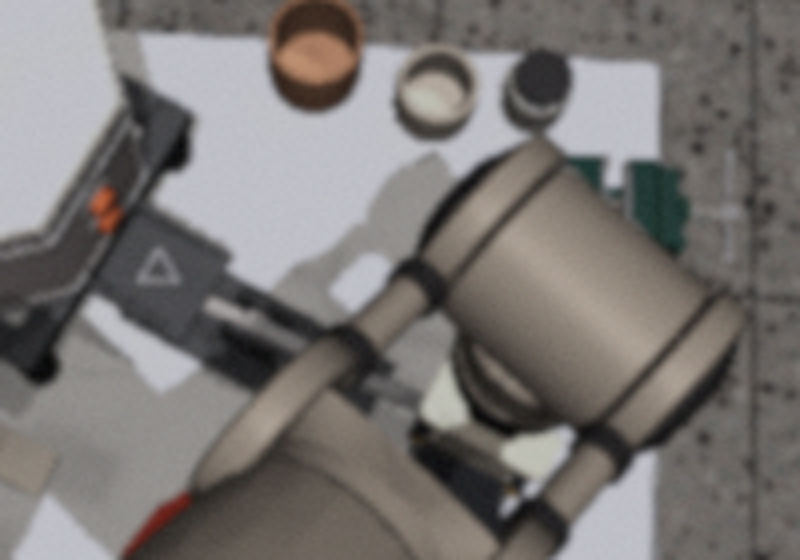

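```bash
python3 - <<'E'
from h import *
np.set_printoptions(precision=1,suppress=True)
f=lambda P:(proj('top',P)-[250,130]+.375)*4
p=[.5187,-.1175,np.radians(64.4)]
print('saddle end..lever', f(W(p,[(.08,0,.044),(.05,0,.051),(.0,0,.08),(-.03,0,.08),(-.06,0,.085)])))
print('base y-/y+ edges',f(W(p,[(.06,-.035,.008),(-.02,-.035,.008),(.05,.035,.008),(0,.035,.008)])))
for q in([.615,.084,-.45],[.6255,.085,-.4988],[.611,.089,-.411]):
  print('tab',f(W(q,[(.037,-.187,.068),(-.037,-.187,.068),(0,-.148,.068),(.037,-.11,.068),(-.037,-.11,.068)])).ravel())
from cell import robot
c=robot.read_camera('top')[165:245,265:345,::-1]
cv2.imwrite('pics/t6.png',cv2.resize(c,None,fx=7.4,fy=7.4,interpolation=cv2.INTER_LANCZOS4))
E
```

```text
saddle end..lever [[161.4 277.2]
 [196.6 294.8]
 [256.3 319.8]
 [293.8 340.5]
 [331.7 360. ]]
base y-/y+ edges [[211.7 261.6]
 [304.8 312.8]
 [176.1 348. ]
 [234.7 380.7]]
tab [237.6 255.6 185.  344.3 164.  273.2 144.7 204.3  91.3 291.7]
tab [232.8 253.2 175.8 339.2 158.5 267.3 142.7 197.6  85.1 282.2]
tab [233.3 250.9 184.3 341.4 160.5 271.3 138.4 203.2  88.6 292.4]
```

View pics/t6.png

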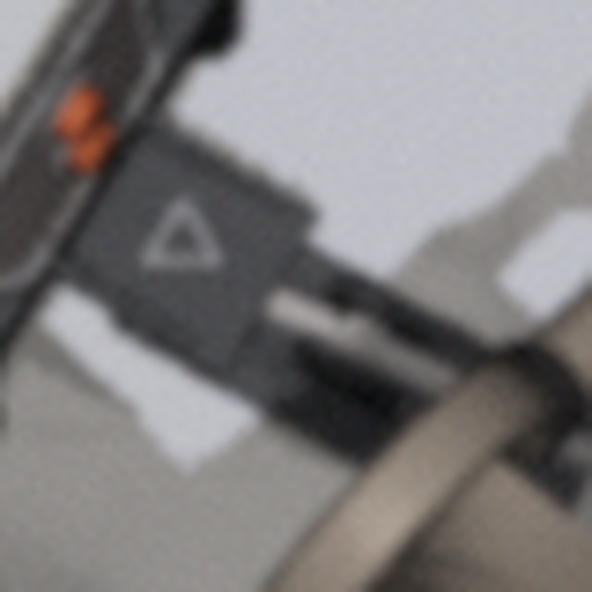

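The saddle lies under the tab's middle: the lever crosses the tab edge at (272,303) and the edge's midpoint is (274,290), a gap mostly explained by parallax. Now I'll lower onto the pad.

```bash

python3 -m jog '[[[-1,-0.001,0,0.015,0],[-1,-0.001,0,0.03,0],[-1,-0.001,0,0.04,0],[-1,-0.001,0,0.046,0],[-1,-0.001,0,0.05,0]]]' 40 >/dev/null
python3 -c "from h import *;go(.4461,-.269,.136,64.4)"
python3 -m jog '[[[-1,0,0,0.005,0],[-1,-0.001,0,0.01,0],[-1,-0.002,0,0.015,0],[-1,-0.003,0,0.02,0],[-1,-0.004,0,0.025,0]]]' 40 >/dev/null
python3 -c "from h import *;go(.4461,-.269,.136,64.4)"
```

```text
t 8.28 pos [ 0.4456 -0.2694  0.1434] yaw 64.43 F [ 0.2 -0.3 -1.3] open 0.0009 grip 0.0 | need [0.0006 0.0003 0.0074] 0.0005
t 8.7 pos [ 0.4441 -0.274   0.1191] yaw 64.38 F [-0.3 -1.8  1.9] open 0.0002 grip 1.0 | need [ 0.0054 -0.0004 -0.0169] -0.0003
```

```bash

python3 -m jog '[[[-1,-0.001,0,0.005,0],[-1,-0.002,0,0.01,0],[-1,-0.003,0,0.014,0],[-1,-0.004,0,0.018,0],[-1,-0.005,0,0.022,0]]]' 40 >/dev/null
python3 -c "from h import *;go(.4461,-.269,.136,64.4)"
python3 -m jog '[[[-1,0,0,0.003,0],[-1,0,0,0.006,0],[-1,-0.001,0,0.009,0],[-1,-0.001,0,0.012,0],[-1,-0.001,0,0.015,0]]]' 40 >/dev/null
python3 -c "from h import *;go(.4461,-.269,.136,64.4)"
```

```text
t 9.12 pos [ 0.4423 -0.2779  0.0975] yaw 64.37 F [1.3 3.4 8.8] open 0.0004 grip 4.6 | need [ 0.0097 -0.0003 -0.0385] -0.0006
t 9.53 pos [ 0.4417 -0.2791  0.0832] yaw 64.39 F [-3.7  2.6 19.1] open 0.0009 grip 9.5 | need [ 0.011  -0.0003 -0.0528] -0.0002
```

```bash

python3 -m jog '[[[-1,0,0,0.003,0],[-1,0,0,0.006,0],[-1,0,0,0.009,0],[-1,0,0,0.012,0],[-1,0,0,0.015,0]]]' 40 >/dev/null
python3 -c "from h import *;go(.4417,-.2791,.055,64.4)"
python3 -m jog '[[[-1,0,0,0.003,0],[-1,0.001,0,0.006,0],[-1,0.001,0,0.009,0],[-1,0.001,0,0.011,0],[-1,0.001,0,0.011,0]]]' 40 >/dev/null
python3 -c "from h import *;go(.4417,-.2791,.055,64.4)"
```

```text
t 9.95 pos [ 0.4416 -0.2796  0.069 ] yaw 64.4 F [-5.5  0.8 22.3] open 0.0 grip 10.8 | need [ 0.0006 -0.0001  0.014 ] -0.0001
t 10.37 pos [ 0.4418 -0.2792  0.0578] yaw 64.4 F [-5.9 -1.9 19.1] open 0.0006 grip 10.2 | need [ 0.0001 -0.0001  0.0028] 0.0
```

```bash

python3 -m jog '[[[-1,0,0,0.002,0],[-1,0,0,0.003,0],[-1,0,0,0.004,0],[-1,0,0,0.004,0],[-1,0,0,0.004,0]]]' 40 >/dev/null
python3 -c "from h import *;go(.4417,-.2791,.055,64.4)"
```

```text
t 10.78 pos [ 0.4419 -0.2791  0.0548] yaw 64.4 F [-8.6  0.8 26.8] open 0.0003 grip 13.8 | need [-0.0001 -0.0002 -0.0002] -0.0
```

```bash

python3 -m jog '[[[-1,0,0,0.001,0],[-1,0,0,0.001,0],[-1,0,0,0.001,0],[-1,0,0,0.001,0]]]' 40 >/dev/null
python3 -c "
from h import *
go(.4417,-.2791,.055,64.4)
c=robot.read_camera('scene')
cv2.imwrite('pics/s7.png',cv2.resize(c[120:270,250:450,::-1],None,fx=4,fy=4,interpolation=cv2.INTER_CUBIC))"
```

```text
t 11.12 pos [ 0.4419 -0.2791  0.0543] yaw 64.4 F [-9.2  1.3 31.7] open 0.0008 grip 16.1 | need [-0.0001 -0.0002 -0.0007] 0.0001
```

View pics/s7.png

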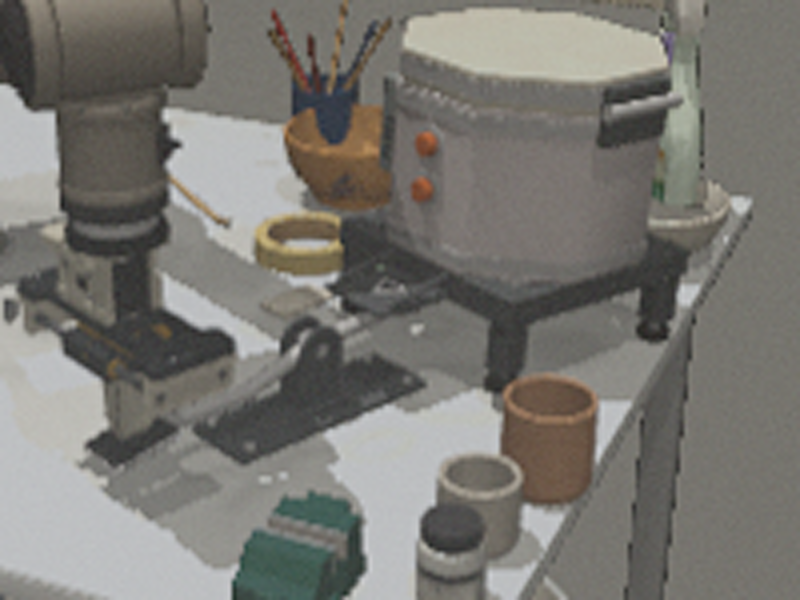

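The handle is at its stop: force rose from 19 to 32 N while the tool moved only about 3 mm. The tab side of the kiln is visibly raised, with the foot near (497,380) off the table, and the jack stands flat. I'll hand in while holding.

```bash
python3 -c "
from h import *
go(.4417,-.2791,.055,64.4); print(robot.hand_in())"
```

```text
t 11.17 pos [ 0.4419 -0.2791  0.0543] yaw 64.41 F [-9.3  1.4 32.4] open 0.0003 grip 16.1 | need [-0.0001 -0.0002 -0.0007] 0.0001
the job is handed in; nothing more can be done
None
```

The jack is set with its saddle under the tab's ring and the arm is holding the handle down at its stop with about 32 N; in the last picture the tab side is raised and the foot in view is clear of the table (I didn't measure the height or check the other foot), and I handed the job in at 11.2 s with no verdict returned.

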